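# Set up the woodland display on the craft table

## Robot

A 7-joint arm with a two-finger parallel gripper is mounted at the origin on the work surface. World frame = base frame: x ahead of the robot, y to its left, z up, the work surface at z = 0. Lengths are in m, angles in rad, forces in N, time in s.
With the tool pointing down it reaches from about 0.425 to 0.875 m from the base axis. Payload 4.7 kg.
Tool frame: the origin (TCP) lies midway between the tips of the shut fingers; the grasp point (between the pads) lies 19 mm behind it; z points along the fingers, y is the line along which they close (so a half turn about z gives the same grasp; the last joint's range is limited). The gripper opens to 85 mm and grips with 20 to 120 N. Pads are 22 mm wide; open, the fingers measure 114 mm over their backs; the gripper's body (76 mm by 85 mm) begins 54 mm behind the grasp point. The pads swing forward as they close: fully open they stand 13 mm farther back than shut.
Start: joints at [-1.251, 0.321, -0.07, 1.45, 0.023, 1.371, -0.057], TCP at [0.196, 0.62, 0.231] pointing down, gripper open.
Joint ranges: [-2.86, 2.86], [-0.3, 2.09], [-1.38, 1.24], [0.06, 2.45], [-1.56, 4.7], [0.09, 2.05], [-2.69, 2.69]. Speed limits (rad/s): [2.57, 2.57, 3.14, 3.14, 3.14, 3.14, 3.14].

## Interface

Orientations are given as a unit quaternion [w, x, y, z].
In Python, from rig import manip, snapshot, ticket gives the robot as it stands. Calls block until the motion is done:
- manip.move_to(position, orientation): joint-space move of the TCP to a pose.
- manip.move_linear(position, velocity=0.15, frame=None): straight line of the TCP; frame=None keeps the orientation; velocity is the mean speed in m/s.
- manip.set_joints(angles): joint-space move.
- manip.grip(opening, f_grip=None): finger opening in m; f_grip is the grip in N (None keeps the last); returns when the fingers have stopped.
- manip.pause(seconds).
- manip.inverse_kinematics(position, orientation): joint angles nearest the present ones, or None.
- snapshot(name): name is "scene" or "top" or "wrist"; returns a dict with "image" (384x512x3 uint8, red, green, blue), "K" (3x3 intrinsics, pixels), "R" (3x3) and "t" (3): a world point X has camera coordinates R X + t. Camera axes: x right, y down, z forward; pixel columns grow to the right and rows downward; lengths in m; the calibration is good to about 2 mm. A picture is of the moment at which its call begins. There is no depth.
A pose or a line that the arm cannot do raises manip.MotionError and nothing moves.
- ticket.close_job(): hands the job in; it is judged then, once.
Readings, each from a call of its own:
- manip.read_clock(): time.
- manip.read_joints(): joint angles.
- manip.read_joint_vel(): joint speeds.
- manip.read_effort(): joint torques, N m.
- manip.read_ee_pos(): TCP position.
- manip.read_ee_rot(): TCP orientation.
- manip.read_wrist_force(): force on the tool from outside, world axes, zero at the start.
- manip.read_moment(): the same for the moment, N m.
- manip.read_grip_width(): finger opening in m.
- manip.read_grasp_force(): force on a finger pad.
Only numpy, scipy, OpenCV 4.12 (cv2) and the standard library are available. Lean on these libraries where they do the work, as an engineer would, in place of code of your own. Each camera call takes 0.05 s, during which the arm holds its last target. There are 200 camera calls.

## Task

Set up the woodland display. First turn the branch stand by its post until its pointer squarely faces the mark on its base, then hang both owls astride the branch bar (either way round, one on each side of the middle), and stand every nest box upright in the middle of a coaster of its own with its perch pointing squarely at that coaster's dark mark; the nest boxes may be done at any time. The pointer must still face its mark at the end, and leave the mug and the jar of pens where they are.

Things in the scene. Friction and masses are not known exactly. Their poses are not given: they have to be found in the camera images.
- swivel (a joint): Swivelling post of the branch stand, turning about the vertical axis at the centre of the stand's base, rad, range -1.6 to 1.6: 0 = its pointer faces the mark on the base, positive = anticlockwise seen from above. Starts turned clockwise by 0.5 to 1.15. Stiff (about 0.2 N m); stays where it is left.
- stand: Fixed round wooden base of the branch stand, 170 mm across, 16 mm thick; origin at the centre of its underside, z up. The mark is a small pale block on its rim on the +x side of its own frame.
- stand_mark (a point): The mark on the base: a pale wooden block 22 x 12 x 12 mm on top of the base's rim; the point is 66 mm from the axis at the block's middle-of-width, 24 mm above the table (block from 63 to 85 mm from the axis).
- pointer_tip (a point): Tip of the pointer, a dark wooden tongue 12 mm wide and 10 mm high, low on the swivelling post, 60 mm from the axis, 24 mm above the table; at right angles to the bar.
- bar_mid (a point): Middle of the top of the branch bar, 150 mm above the table, on the swivel axis. The bar is a round dark wooden rod, 16 mm in diameter and 200 mm long (100 mm to each side), along this frame's y axis; x is the pointer's direction. The bar turns with the post.
- stand_grip (a point): Grip for turning the post: an upright wooden fin in the middle of the bar, on the swivel axis, 14 mm thick (along x of this frame), 40 mm long (along y, like the bar), from about 146 to 190 mm above the table; the point is on the axis, 178 mm above the table. One owl fits on the bar either side of it, centred about 60 mm from the axis.
- coaster0: Fixed round wood-slice coaster, 112 mm across, 8 mm thick; origin at the centre of its underside; its mark lies towards its own +x. There are three; with fewer nest boxes some stay empty.
- coaster0_mark (a point): Mark of coaster0: a dark bar inlaid flush in its top, 9 mm wide, running from 34 to 56 mm from the centre; the point is on it, 52 mm from the centre.
- coaster1: Fixed round wood-slice coaster, 112 mm across, 8 mm thick; origin at the centre of its underside; its mark lies towards its own +x. There are three; with fewer nest boxes some stay empty.
- coaster1_mark (a point): Mark of coaster1: a dark bar inlaid flush in its top, 9 mm wide, running from 34 to 56 mm from the centre; the point is on it, 52 mm from the centre.
- coaster2: Fixed round wood-slice coaster, 112 mm across, 8 mm thick; origin at the centre of its underside; its mark lies towards its own +x. There are three; with fewer nest boxes some stay empty.
- coaster2_mark (a point): Mark of coaster2: a dark bar inlaid flush in its top, 9 mm wide, running from 34 to 56 mm from the centre; the point is on it, 52 mm from the centre.
- nestbox0: Round wooden nest box (0.2 to 0.33 kg), may be absent: foot 72 mm across, flat roof 80 mm across from 70 to 80 mm up, on it a round upright knob 30 mm across, 80 to 116 mm up, to hold it by. Goes on any coaster. Origin at the centre of its underside, z up; the black entrance hole and the perch are on its +x side. 
- nestbox0_perch (a point): Tip of the perch of nestbox0: a peg 10 mm thick sticking out level, 30 mm above the nest box's underside, its tip 52 mm from the nest box's axis.
- nestbox1: Round wooden nest box (0.2 to 0.33 kg), may be absent: foot 72 mm across, flat roof 80 mm across from 70 to 80 mm up, on it a round upright knob 30 mm across, 80 to 116 mm up, to hold it by. Goes on any coaster. Origin at the centre of its underside, z up; the black entrance hole and the perch are on its +x side. 
- nestbox1_perch (a point): Tip of the perch of nestbox1: a peg 10 mm thick sticking out level, 30 mm above the nest box's underside, its tip 52 mm from the nest box's axis.
- nestbox2: Round wooden nest box (0.2 to 0.33 kg), may be absent: foot 72 mm across, flat roof 80 mm across from 70 to 80 mm up, on it a round upright knob 30 mm across, 80 to 116 mm up, to hold it by. Goes on any coaster. Origin at the centre of its underside, z up; the black entrance hole and the perch are on its +x side. 
- nestbox2_perch (a point): Tip of the perch of nestbox2: a peg 10 mm thick sticking out level, 30 mm above the nest box's underside, its tip 52 mm from the nest box's axis.
- owl0: Dark wooden owl (0.13 to 0.21 kg), standing on two legs: panels 8 mm thick, 50 mm wide (y), 80 mm high, a slot 28 mm wide (x) between them, open below and at both ends along y. Block 80 to 94 mm up; above it the flat head to hold: 16 mm thick (x), 44 mm wide (y), 94 to 142 mm up, ears to 156. Same both ways round. Origin under its middle; 70 mm above the table when hung.
- owl1: Dark wooden owl (0.13 to 0.21 kg), standing on two legs: panels 8 mm thick, 50 mm wide (y), 80 mm high, a slot 28 mm wide (x) between them, open below and at both ends along y. Block 80 to 94 mm up; above it the flat head to hold: 16 mm thick (x), 44 mm wide (y), 94 to 142 mm up, ears to 156. Same both ways round. Origin under its middle; 70 mm above the table when hung.
- mug: White mug of pens, 82 mm across, about 150 mm high with the pens, bystander; origin under its centre.
- jar: Glass jar of pens, 74 mm across, about 140 mm high with the pens, bystander; origin under its centre.
Things that resemble listed ones, but are neither listed nor needed, are in the scene too. Leave any pink look-alike of the stand alone. What is shaped like the nestbox2 but turquoise is not meant.

How it is judged:
On the way, in this order (a step that is already met when the one before it is completed fails the run):
1. the stand's pointer faces the mark on its base (value of joint swivel between -0.1 and 0.1 rad), for 0.3 s.
2. both owls hang astride the bar (all of step 1 and x of owl0 in the frame of bar_mid between -0.03 and 0.03 m and y of owl0 in the frame of bar_mid between -0.1 and 0.1 m and height (world z) of owl0 between 0.055 and 0.085 m and angle between each of owl0, owl1's own z axis and vertical below 0.4 rad and linear speed of each of owl0, owl1 below 0.03 m/s and x of owl1 in the frame of bar_mid between -0.03 and 0.03 m and y of owl1 in the frame of bar_mid between -0.1 and 0.1 m and height (world z) of owl1 between 0.055 and 0.085 m), for 0.3 s.
At the end, for the whole second after the job is handed in: The swivel is within 0.1 rad of its mark; both owls hang astride the bar, at rest, within 0.4 rad of upright; every nest box present stands upright at rest on a coaster, within 15 mm of its centre and with the perch tip within 17 mm, seen from above, of that coaster's mark point (all of step 2 and ((horizontal distance between nestbox0 and coaster0 below 0.015 m and horizontal distance between nestbox0_perch and coaster0_mark below 0.017 m) or (horizontal distance between nestbox0 and coaster1 below 0.015 m and horizontal distance between nestbox0_perch and coaster1_mark below 0.017 m) or (horizontal distance between nestbox0 and coaster2 below 0.015 m and horizontal distance between nestbox0_perch and coaster2_mark below 0.017 m)) and angle between each of nestbox0, nestbox1, nestbox2's own z axis and vertical below 0.08 rad and height (world z) of nestbox0 between 0.004 and 0.013 m and linear speed of each of nestbox0, nestbox1, nestbox2 below 0.02 m/s and ((horizontal distance between nestbox1 and coaster0 below 0.015 m and horizontal distance between nestbox1_perch and coaster0_mark below 0.017 m) or (horizontal distance between nestbox1 and coaster1 below 0.015 m and horizontal distance between nestbox1_perch and coaster1_mark below 0.017 m) or (horizontal distance between nestbox1 and coaster2 below 0.015 m and horizontal distance between nestbox1_perch and coaster2_mark below 0.017 m)) and height (world z) of nestbox1 between 0.004 and 0.013 m and ((horizontal distance between nestbox2 and coaster0 below 0.015 m and horizontal distance between nestbox2_perch and coaster0_mark below 0.017 m) or (horizontal distance between nestbox2 and coaster1 below 0.015 m and horizontal distance between nestbox2_perch and coaster1_mark below 0.017 m) or (horizontal distance between nestbox2 and coaster2 below 0.015 m and horizontal distance between nestbox2_perch and coaster2_mark below 0.017 m)) and height (world z) of nestbox2 between 0.004 and 0.013 m); the robot touches nothing.
It fails at once if the mug or the jar is moved more than 30 mm (distance of any of mug, jar from where it was at the start of the episode above 0.03 m).
Of nestbox0, nestbox1, nestbox2 only 2 to 3 are there at a start; the rules pass over those that are not, and their reading is None.
At some moment in a run one of nestbox0, nestbox1, nestbox2 may be knocked a few centimetres aside while the robot is not near it.
It also fails if it takes over 210 s, if anything falls off the work surface, if the arm or the gripper's body presses on something with over 40 N, if the wrist force passes 120 N, or if a joint passes its speed limit or range.

## Working session

There is one attempt and no reset: what is moved stays moved. The work goes in short steps, each a Python script; the robot and the scene stay as the last script left them, time stands still between calls to the robot, and variables do not carry over. Pictures are saved under pics/ and viewed, at most 14 in all, crops included, and the job is handed in when it is done.

```bash
ls; mkdir -p pics
cat > h.py <<'E'
import numpy as np, cv2
from rig import manip, snapshot, ticket
def save(s,name,crop=None,scale=1.5):
    im=s["image"][:,:,::-1]
    if crop: u0,v0,u1,v1=crop; im=im[v0:v1,u0:u1]
    cv2.imwrite(f"pics/{name}.png",cv2.resize(im,None,fx=scale,fy=scale,interpolation=cv2.INTER_CUBIC))
def unproj(s,u,v,z):
    R,t,K=map(np.array,(s["R"],s["t"],s["K"]))
    d=R.T@np.linalg.solve(K,[u,v,1.]); c=-R.T@t
    return (c+d*(z-c[2])/d[2])
def proj(s,X):
    p=np.array(s["K"])@(np.array(s["R"])@np.array(X)+np.array(s["t"])); return p[:2]/p[2]
def down(a):
    # tool z down, tool y axis at heading a in the world xy plane
    from scipy.spatial.transform import Rotation as Ro
    y=np.array([np.cos(a),np.sin(a),0]); z=np.array([0,0,-1.]); x=np.cross(y,z)
    q=Ro.from_matrix(np.c_[x,y,z]).as_quat(); return [q[3],q[0],q[1],q[2]]
E
python3 - <<'E'
from h import *
import pickle
S={n:snapshot(n) for n in("scene","top")}
pickle.dump(S,open("s0.pkl","wb"))
for n in S: save(S[n],n+"0",scale=1.56); print(n,-np.array(S[n]["R"]).T@np.array(S[n]["t"]))
print(manip.read_ee_rot(),manip.read_ee_pos())
E
```

```text
pics
scene [1.42635257 0.81425845 1.22003728]
top [0.39404592 0.06490822 1.31962015]
[-6.89565758e-05  1.52266417e-01  9.88339119e-01 -8.48350008e-04] [0.19558552 0.61936813 0.23034833]
```

View pics/scene0.png

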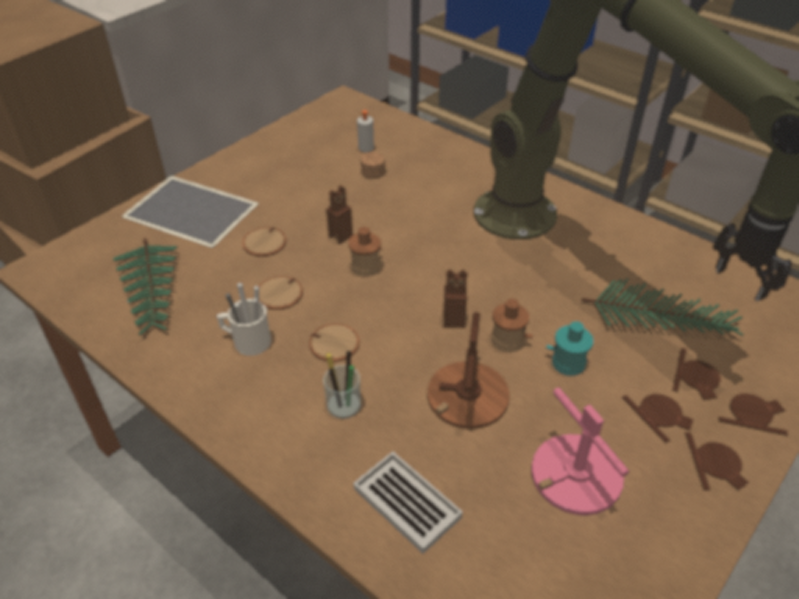

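View pics/top0.png

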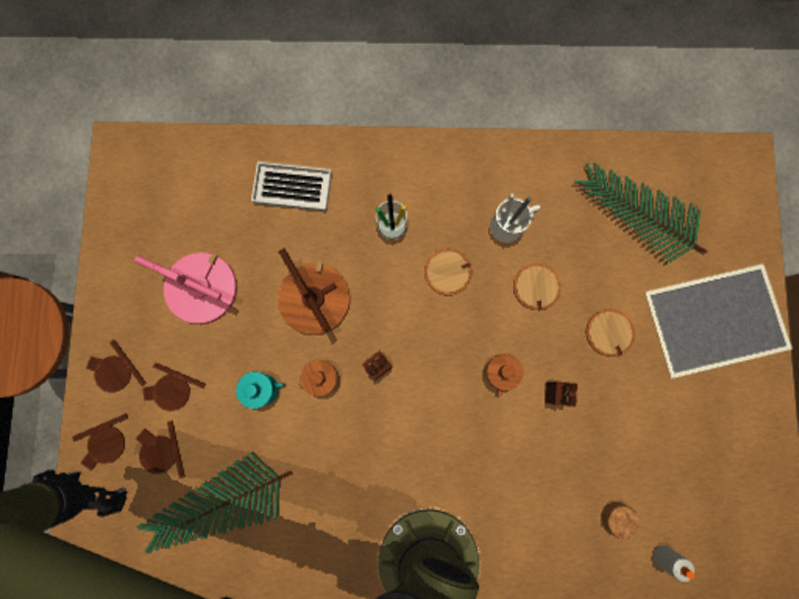

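Top view (enlarged pixels): stand at (314,298) with its mark at (319,268); two nest boxes at (319,378) and (505,373); owls at (377,366) and (561,394); coasters at (447,272), (537,287) and (610,332). Next I'll zoom in.

Run:
```python
from h import *
import pickle
S=pickle.load(open("s0.pkl","rb"))
save(S["top"],"c1",(160,150,280,270),5)
save(S["top"],"c2",(265,150,425,270),5)
```

```text
(no output)
```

View pics/c1.png

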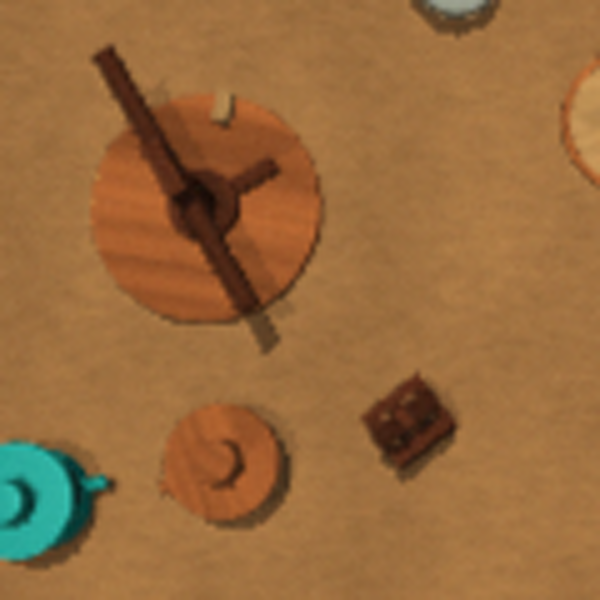

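View pics/c2.png

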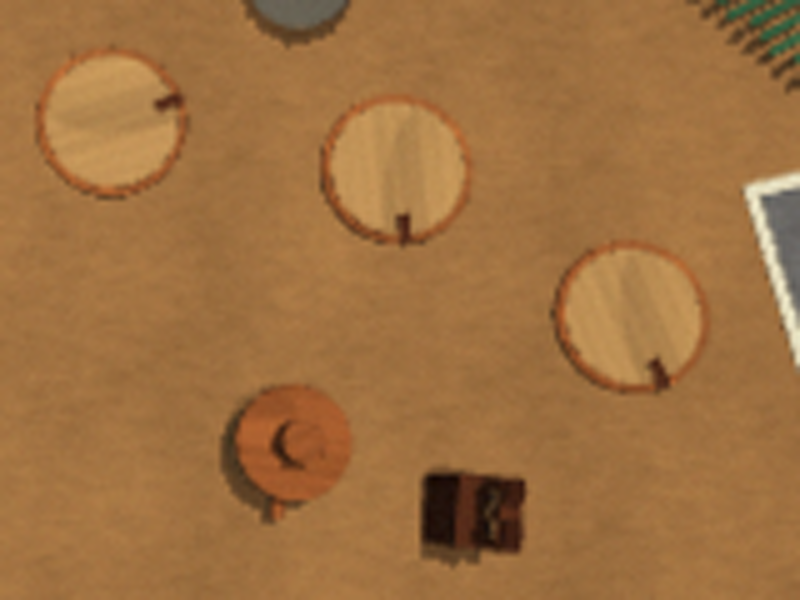

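c1: base centre (207,208), mark (223,108), pointer tip (276,166), nest box A roof (223,463) with perch at (165,488), owl A around (410,420). c2: coasters at (112,122), (397,168) and (632,316), with marks at (175,101), (403,230) and (658,375); box B roof (295,443) with perch tip (275,520), owl B around (490,515).

Run:
```python
from h import *
import pickle
s=pickle.load(open("s0.pkl","rb"))["top"]
P={}
def f(n,c,u,v,z):
    o=(160,150) if c==1 else (265,150)
    P[n]=unproj(s,o[0]+(u+.5)/5-.5,o[1]+(v+.5)/5-.5,z); print(n,P[n].round(4))
f("stand",1,207,208,.016);f("smark",1,223,108,.026);f("tip",1,276,166,.029);f("barA",1,104,50,.145);f("barB",1,252,306,.145)
f("boxA",1,223,463,.08);f("boxAp",1,165,488,.03);f("owlA",1,408,415,.14)
for i,(a,b,c,d) in enumerate([(112,122,175,101),(397,168,403,230),(632,316,658,375)]):
    f(f"co{i}",2,a,b,.008);f(f"com{i}",2,c,d,.008)
    e=P[f"com{i}"]-P[f"co{i}"];print(np.hypot(*e[:2]),np.arctan2(e[1],e[0]))
f("boxB",2,295,443,.08);f("boxBp",2,275,520,.03);f("owlB",2,490,515,.14)
for a,b in(("stand","smark"),("stand","tip"),("barB","barA"),("boxA","boxAp"),("boxB","boxBp")):
    e=P[b]-P[a];print(a,b,np.hypot(*e[:2]),np.arctan2(e[1],e[0]))
pickle.dump(P,open("P.pkl","wb"))
# wrist view above the stand
st=P["stand"]
manip.move_to([.55,st[1]-.05,.42],down(0))
w=snapshot("wrist");save(w,"w1");pickle.dump(w,open("w1.pkl","wb"))
print(-np.array(w["R"]).T@w["t"],w["R"],manip.read_ee_pos(),manip.read_clock())
```

```text
stand [0.5814 0.2768 0.016 ]
smark [0.6544 0.2666 0.026 ]
tip [0.6114 0.2258 0.029 ]
barA [0.6686 0.3293 0.145 ]
barB [0.4985 0.2237 0.145 ]
boxA [0.3965 0.2481 0.08  ]
boxAp [0.3784 0.2959 0.03  ]
owlA [0.4295 0.1198 0.14  ]
co0 [ 0.653  -0.0389  0.008 ]
com0 [ 0.6698 -0.0858  0.008 ]
0.049792163538842624 -1.2266820658240252
co1 [ 0.6222 -0.2505  0.008 ]
com1 [ 0.5759 -0.254   0.008 ]
0.04645763505112915 -3.0641661149340234
co2 [ 0.5153 -0.4207  0.008 ]
com2 [ 0.4726 -0.438   0.008 ]
0.04614653938306936 -2.7563618191753667
boxB [ 0.4173 -0.1598  0.08  ]
boxBp [ 0.364  -0.1542  0.03  ]
owlB [ 0.3722 -0.2749  0.14  ]
stand smark 0.07366774774956099 -0.13963282373122696
stand tip 0.05923660168482567 -1.0402460104870186
barB barA 0.20021417757400417 0.5560625156365517
boxA boxAp 0.05111224516209925 1.9339731593670695
boxB boxBp 0.05362487045362586 3.0369435962021796
[0.54909525 0.30835094 0.56138996] [[ 9.99990708e-01  3.89192281e-03 -1.85414275e-03]
 [ 4.27215029e-03 -9.52262279e-01  3.05251209e-01]
 [-5.77616054e-04 -3.05256294e-01 -9.52270057e-01]] [0.54930955 0.22860452 0.41919828] 2.175
```

View pics/w1.png

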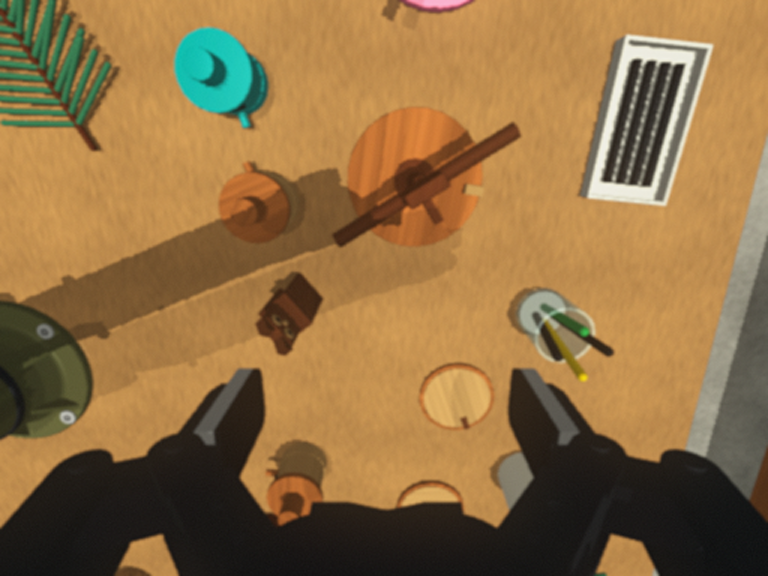

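Wrist view: stand base centre (415,176), mark (474,189), pointer tip (434,219), bar ends (340,238) and (515,131), box A roof (254,207) with perch tip (250,166), owl A at (290,312). I'll cross-check these, then turn the post.

Run:
```python
from h import *
import pickle
s=pickle.load(open("w1.pkl","rb"))
g=lambda u,v,z:unproj(s,(u+.5)/1.5-.5,(v+.5)/1.5-.5,z)
c=g(415,176,.016);m=g(474,189,.027);t=g(434,219,.029);a=g(515,131,.145);b=g(340,238,.145)
h=lambda e:np.arctan2(e[1],e[0])
print(c,(a+b)/2,h(m-c),h(t-c),h(a-b)-np.pi/2,"box",g(254,207,.08),h(g(250,166,.03)-g(254,207,.08)))
mid=[.5825,.2767]
p0=-1.02
for p in (p0,-.14):
    for k in (0,np.pi): 
        j=manip.inverse_kinematics([*mid,.159],down(p+k)); print(p,k,None if j is None else np.round(j,2))
```

```text
[0.58416656 0.28370094 0.016     ] [0.58491266 0.27981805 0.145     ] -0.20025651546123593 -1.1296316550884917 -1.0226565610294507 box [0.39977084 0.25217985 0.08      ] 1.9241296172669216
-1.02 0 [-0.87  0.37  0.48  1.57 -0.18  1.24 -1.37]
-1.02 3.141592653589793 [-0.64  0.35  0.19  1.57 -0.07  1.23  1.69]
-0.14 0 [-0.8   0.37  0.4   1.57 -0.15  1.24 -0.51]
-0.14 3.141592653589793 [-0.57  0.35  0.1   1.56 -0.04  1.23  2.54]
```

Run:
```python
from h import *
import pickle
mid=[.584,.278]; p0=-1.02
manip.grip(.085,60)
manip.move_to([*mid,.27],down(p0))
manip.move_linear([*mid,.161])
manip.grip(0.0,60); print(manip.read_grip_width(),manip.read_wrist_force())
for p in np.arange(p0,-.14,.11)[1:].tolist()+[-.14]:
    manip.move_linear([*mid,.161],.05,down(p)) if False else manip.move_to([*mid,.161],down(p))
print(manip.read_ee_pos(),manip.read_moment(),manip.read_wrist_force())
manip.grip(.085); manip.move_linear([*mid,.27])
manip.move_to([.49,.2,.35],down(0.8))   # view stand, owl A, box A
w=snapshot("wrist");t=snapshot("top");pickle.dump((w,t),open("w2.pkl","wb"))
save(w,"w2");save(t,"t2",(160,150,280,270),5); print(manip.read_clock())
```

```text
0.012605952312491866 [ 0.77968393 -0.57340533  1.82440768]
[0.58397425 0.27795359 0.1613076 ] [-0.32304378  0.34250794  0.21979494] [-1.73754581 -2.23497413  5.62540168]
9.425
```

View pics/w2.png

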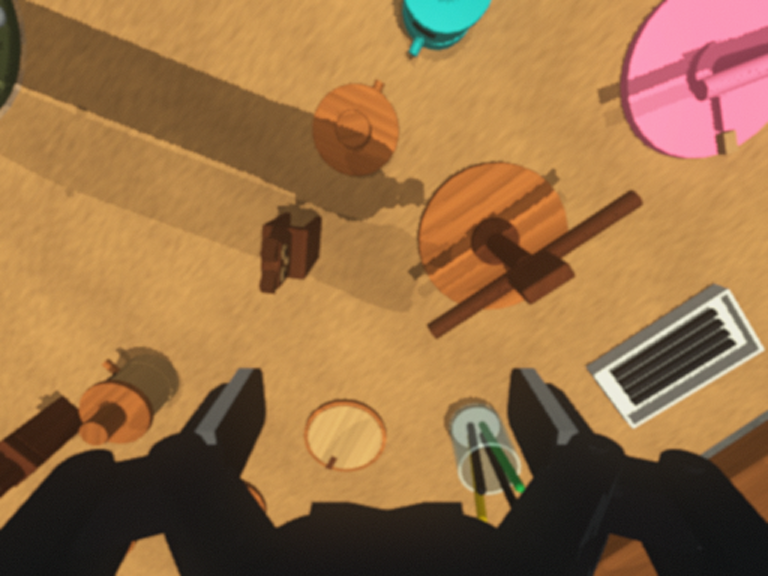

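View pics/t2.png

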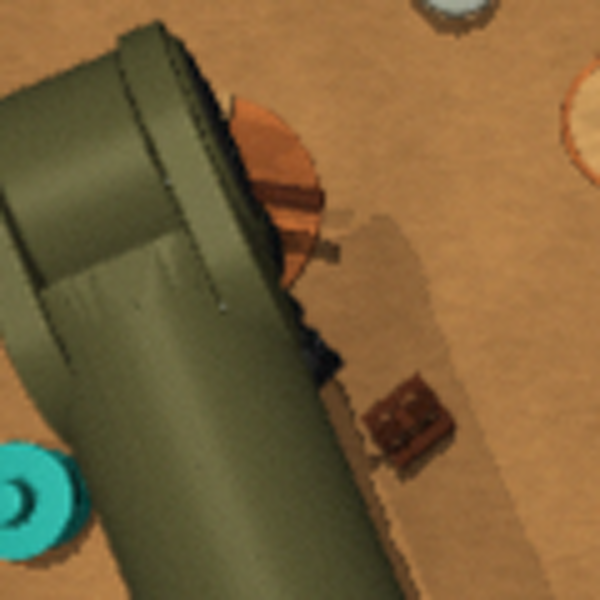

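Wrist 2: bar ends (433,330) and (636,199); owl A at about (285,250). I'll check the swivel and enlarge owl A.

Run:
```python
from h import *
import pickle
s,t=pickle.load(open("w2.pkl","rb"))
g=lambda u,v,z:unproj(s,(u+.5)/1.5-.5,(v+.5)/1.5-.5,z)
a=g(636,199,.142);b=g(433,330,.142);e=a-b
print((a+b)/2,np.hypot(*e[:2]),np.arctan2(e[1],e[0])-np.pi/2)
save(s,"owlA",(150,120,240,210),6)
```

```text
[0.58407568 0.28002564 0.142     ] 0.19750941799408667 -0.15014026788438173
```

View pics/owlA.png

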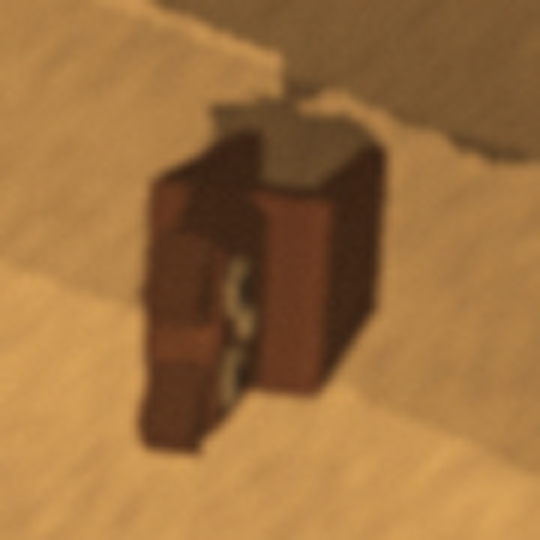

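Crop: owl A's head top is centred at (184,343) with ears at (182,265) and (172,405); the block's right edge runs (330,198)–(320,392).

Run:
```python
from h import *
import pickle
s,t=pickle.load(open("w2.pkl","rb"))
g=lambda u,v,z:unproj(s,150+(u+.5)/6-.5,120+(v+.5)/6-.5,z)
a=g(330,198,.094);b=g(320,392,.094);e=b-a
h=np.arctan2(e[1],e[0])
r=(a+b)/2; n=np.array([-np.sin(h),np.cos(h),0])
print("y heading",h,np.hypot(*e[:2]),"head mid",g(184,343,.142),"from edge",r+.022*n,r-.022*n)
e=g(172,405,.156)-g(182,265,.156);print(np.arctan2(e[1],e[0]),np.hypot(*e[:2]))
c=g(155,185,.094);print("width",np.hypot(*(a-c)[:2]),np.arctan2(*(a-c)[1::-1]))
x=.4268
for k in(0,np.pi): 
  for z in (.10,.3):
   print(manip.inverse_kinematics([.43,.115,z],down(h+np.pi/2+k)))
```

```text
y heading -0.8792725979947608 0.04781730431317939 head mid [0.42893734 0.12330066 0.142     ] from edge [0.4612335 0.1519771 0.094    ] [0.4273414  0.12391779 0.094     ]
-0.9241230883187048 0.029728312782264746
width 0.0411065757051666 0.7249411594661622
[-0.64835121 -0.01040124  0.32764064  2.10596285  0.00386882  1.04548102
  0.36885651]
[-0.65709026 -0.16218748  0.29741621  1.8251255   0.04757203  1.47176184
  0.32346143]
None
[ 0.649047   -0.17632205 -0.84440418  1.79002351 -0.13218249  1.47023816
 -2.62431397]
```

```bash
cat >> h.py <<'E'
MID=np.array([.584,.279]); PH=-.14; U=np.array([-np.sin(PH),np.cos(PH)])
def hang(xy,th,side):
    manip.grip(.085,50)
    manip.move_to([*xy,.25],down(th)); manip.move_linear([*xy,.109])
    manip.grip(0,50); print("grip",manip.read_grip_width())
    manip.move_linear([*xy,.31],.2)
    t=MID+side*.062*U
    manip.move_to([*t,.33],down(PH)); manip.pause(.3); manip.move_linear([*t,.21],.1)
    f0=np.array(manip.read_wrist_force()); manip.move_linear([*t,.181],.03); print("df",manip.read_wrist_force()-f0,manip.read_grip_width())
    manip.grip(.06); manip.move_linear([*t,.30],.1); manip.pause(.2)
E
python3 - <<'E'
from h import *
import pickle
hang([.428,.1236],.70,-1)
manip.move_to([.47,-.24,.36],down(0))
w=snapshot("wrist");t=snapshot("top");pickle.dump((w,t),open("w3.pkl","wb"))
save(w,"w3");save(t,"t3",(150,130,300,260),5);print(manip.read_clock())
E
```

```text
grip 0.01584577719440012
df [ 1.32673811  0.43606038 -0.30269518] 0.015556614654712225
20.5667
```

View pics/w3.png

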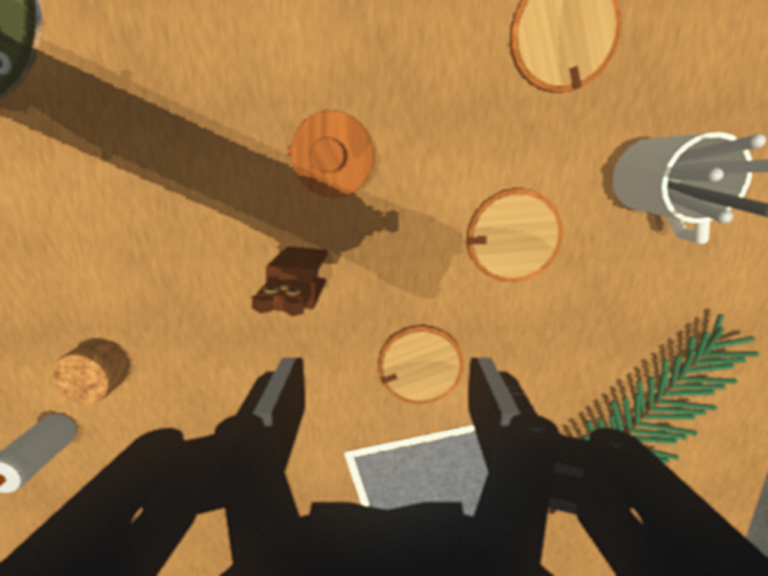

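View pics/t3.png

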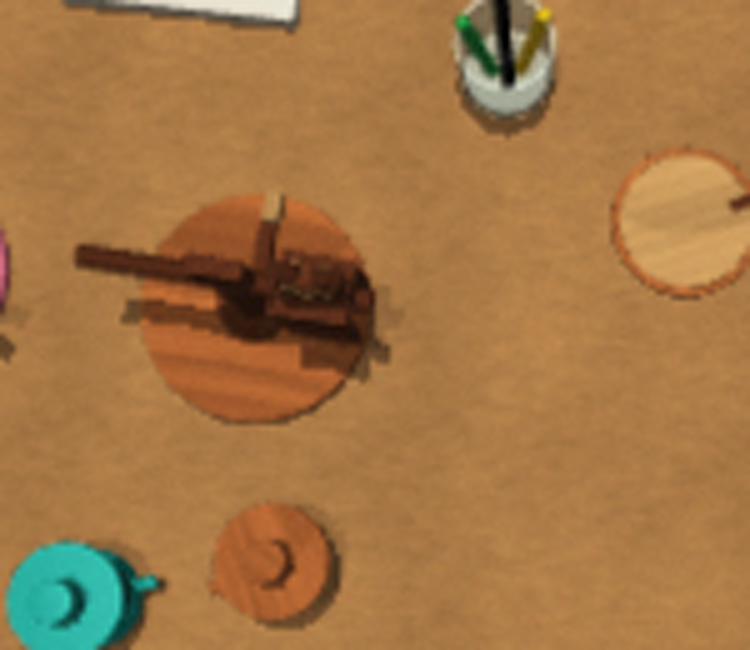

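Owl A hangs on the bar with the pointer at its mark. In wrist 3, owl B is at about (288,285) and box B's roof at (332,153), with its perch hidden. I'll enlarge owl B.

Run:
```python
from h import *
import pickle
s,t=pickle.load(open("w3.pkl","rb"))
save(s,"owlB",(150,150,230,220),8)
```

```text
(no output)
```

View pics/owlB.png

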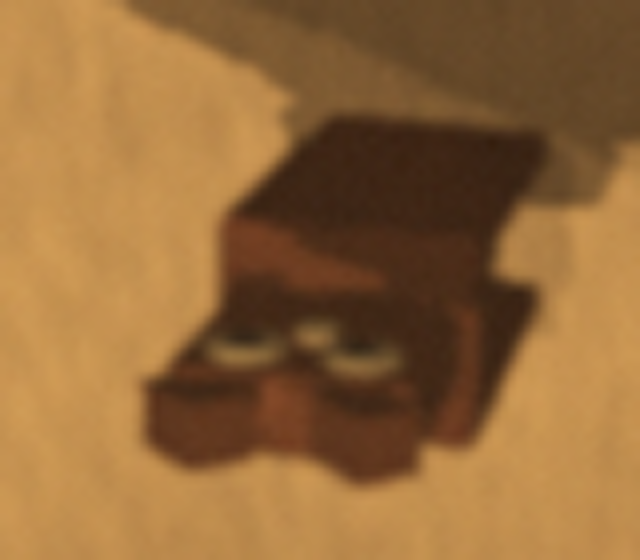

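Crop: owl B's block edge at z 0.094 runs (228,222)–(495,235), with the far right corner at (468,445); the middle of the head top is at (285,412).

Run:
```python
from h import *
import pickle
s,t=pickle.load(open("w3.pkl","rb"))
g=lambda u,v,z:unproj(s,150+(u+.5)/8-.5,150+(v+.5)/8-.5,z)
a=g(228,222,.094);b=g(495,235,.094);c=g(468,445,.094);e=b-a
h=np.arctan2(e[1],e[0]); d=c-b
print(h,np.hypot(*e[:2]),"perp",np.arctan2(d[1],d[0]),np.hypot(*d[:2]))
m=(a+c)/2; hm=g(285,412,.142);print("centre",m,hm)
xy=(m[:2]+hm[:2])/2
th=(h+np.pi/2+np.arctan2(d[1],d[0])+np.pi)/2; print(xy,th)
gg=lambda u,v,z:unproj(s,(u+.5)/1.5-.5,(v+.5)/1.5-.5,z)
print("boxB",gg(332,153,.08),[gg(*p,.008) for p in((514,235),(420,365),(477,240),(389,379))])
for th_ in(th,th-np.pi):
  print(th_,manip.inverse_kinematics([*xy,.109],down(th_)),manip.inverse_kinematics([*xy,.31],down(th_)))
```

```text
-0.04713227106037982 0.04976054467991102 perp -1.7400911993138182 0.04239059735483827
centre [ 0.37371118 -0.28655525  0.094     ] [ 0.37323703 -0.28518178  0.142     ]
[ 0.37347411 -0.28586851] 1.4625827550052457
boxB [ 0.41891429 -0.15709115  0.08      ] [array([ 0.62102106, -0.24789727,  0.008     ]), array([ 0.51506774, -0.41850418,  0.008     ]), array([ 0.57788768, -0.25398538,  0.008     ]), array([ 0.47487402, -0.43912264,  0.008     ])]
1.4625827550052457 [-0.21103572  0.03039433  0.82932463  2.05574515 -0.0256158   1.06545553
  2.0930444 ] [-0.24024676 -0.16649262  0.75041802  1.77105593  0.113599    1.49333495
  1.95698393]
-1.6790098985845474 [-0.13774396  0.03041411  0.75349478  2.05403408 -0.02377962  1.06549407
 -1.05197719] [-0.16720231 -0.15331882  0.68951077  1.76955398  0.09761801  1.49108809
 -1.17028383]
```

Run:
```python
from h import *
import pickle
hang([.3735,-.286],-1.65,1)
manip.move_to([.45,-.05,.45],down(0))
t=snapshot("top");w=snapshot("wrist");pickle.dump((w,t),open("w4.pkl","wb"))
save(t,"t4",(150,130,350,270),4);print(manip.read_clock())
```

```text
grip 0.01531617680082423
df [ 0.78283403 -0.15664394 -0.54063608] 0.015332325834437025
34.1083
```

View pics/t4.png

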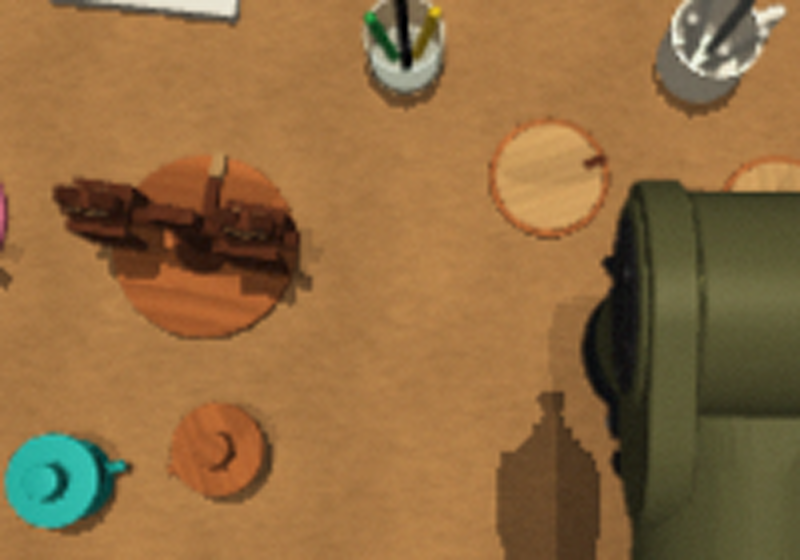

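Both owls hang and the pointer still faces its mark. Box A hasn't moved, so I'll place it on coaster 1.

```bash
cat >> h.py <<'E'
def box(xy,hd,co,hc,ya):
    d=(hc-hd+np.pi)%(2*np.pi)-np.pi
    for p,y in((xy,ya),(co,ya+d)):
        j=manip.inverse_kinematics([*p,.1],down(y)); print("ik",d,None if j is None else np.round(j,2))
        if j is None: return
    manip.grip(.085,50)
    manip.move_to([*xy,.22],down(ya)); manip.move_linear([*xy,.086])
    manip.grip(0,50); print("grip",manip.read_grip_width())
    manip.move_linear([*xy,.28],.2)
    manip.move_to([.47,(xy[1]+co[1])/2,.28],down(ya+d/2)); manip.move_to([*co,.28],down(ya+d)); manip.pause(.3)
    manip.move_linear([*co,.12],.15); manip.move_linear([*co,.0955],.03)
    print("f",manip.read_wrist_force(),manip.read_grip_width())
    manip.grip(.07); manip.move_linear([*co,.24],.15)
E
python3 - <<'E'
from h import *
import pickle
s,_=pickle.load(open("w2.pkl","rb"))
g=lambda u,v,z:unproj(s,(u+.5)/1.5-.5,(v+.5)/1.5-.5,z)
c=g(356,129,.08);p=g(379,85,.03)-c;print(c,np.arctan2(p[1],p[0]))
box([.398,.250],1.93,[.6215,-.249],-3.03,-.66)
manip.move_to([.45,.12,.45],down(0))
t=snapshot("top");w=snapshot("wrist");pickle.dump((w,t),open("w5.pkl","wb"))
save(t,"t5",(265,150,425,270),5);print(manip.read_clock())
E
```

```text
[0.39796714 0.25220176 0.08      ] 1.9346764386216044
ik 1.3231853071795863 [-0.6   0.05 -0.02  2.04  0.    1.05 -1.28]
ik 1.3231853071795863 [-0.24  0.56  0.79  1.57 -0.42  1.19  1.3 ]
grip 0.028608419622457873
f [-1.15064694 -0.12684011 -2.05213866] 0.028775034494935004
46.7167
```

View pics/t5.png

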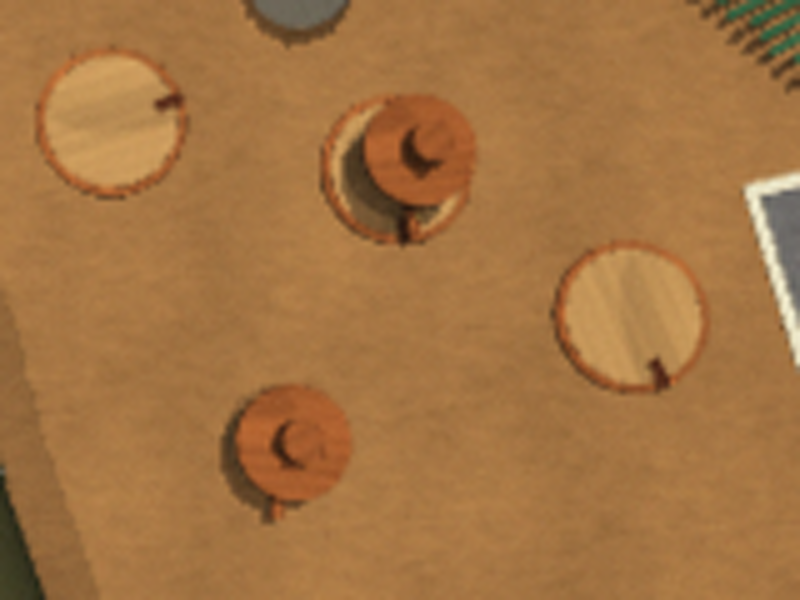

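Box A is on coaster 1 (roof (420,150), perch tip about (409,226), over the mark). Box B hasn't moved, at (295,443), and goes on coaster 2 next.

Run:
```python
from h import *
import pickle
_,s=pickle.load(open("w5.pkl","rb"))
g=lambda u,v,z:unproj(s,265+(u+.5)/5-.5,150+(v+.5)/5-.5,z)
print("A",g(420,150,.088),g(409,226,.038),"mark pt",np.array([.6215,-.249])+.052*np.array([np.cos(-3.03),np.sin(-3.03)]))
box([.4180,-.1585],3.037,[.5152,-.4195],-2.72,-.5)
manip.move_to([.45,.08,.45],down(0))
t=snapshot("top");pickle.dump(t,open("w6.pkl","wb"))
save(t,"t6",(170,150,425,270),3.1);print(manip.read_clock())
```

```text
A [ 0.62128612 -0.24749229  0.088     ] [ 0.57468481 -0.25113246  0.038     ] mark pt [ 0.56982344 -0.25479078]
ik 0.5261853071795866 [-0.69 -0.04  0.99  2.12  0.04  1.05 -0.22]
ik 0.5261853071795866 [ 0.02  0.57  0.85  1.59 -0.45  1.19  0.99]
grip 0.028778833127472838
f [ 0.06608848  0.03474984 -3.37024391] 0.029147271426113754
58.5917
```

View pics/t6.png

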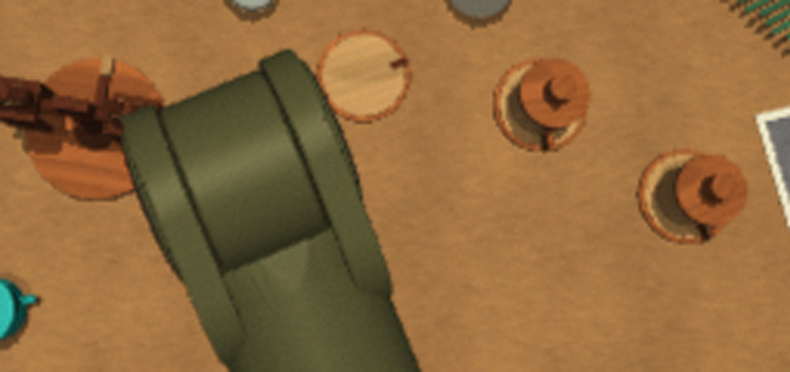

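Final view: box A roof (554,92), box B roof (712,190) with perch tip about (706,238), over its mark; the pointer and owls are in place. Next is a numeric check, then I hand in if it's good and nothing has shifted since.

Run:
```python
from h import *
import pickle
s=pickle.load(open("w6.pkl","rb"))
g=lambda u,v,z:unproj(s,170+(u+.5)/3.1-.5,150+(v+.5)/3.1-.5,z)[:2]
ok=True
for n,r,p,c,h in(("A",(554,92),(547,138),[.6215,-.249],-3.03),("B",(712,190),(706,237),[.5152,-.4195],-2.72)):
    a=g(*r,.088);b=g(*p,.038);m=np.array(c)+.052*np.array([np.cos(h),np.sin(h)])
    d=np.linalg.norm(a-c),np.linalg.norm(b-m);print(n,a,b,m,d); ok&=d[0]<.010 and d[1]<.014
manip.pause(1)
t=snapshot("top")["image"].astype(int)[150:270,290:425]; df=np.abs(t-s["image"].astype(int)[150:270,290:425]).max(2)
print("moved px",(df>40).sum()); ok&=(df>40).sum()<15
if ok: print(ticket.close_job())
```

```text
A [ 0.62219746 -0.2467117 ] [ 0.5769326  -0.25013983] [ 0.56982344 -0.25479078] (np.float64(0.0023922260770525023), np.float64(0.00849538199710275))
B [ 0.51481327 -0.42002509] [ 0.46546193 -0.43058932] [ 0.46775321 -0.44077914] (np.float64(0.0006521323859601232), np.float64(0.010444245053081464))
moved px 7
the job is handed in; nothing more can be done
None
```

The job is handed in, with no verdict returned: the pointer faces its mark, both owls hang on the bar, and the two nest boxes present stand on coasters 1 and 2, measured within 3 mm of centre and 11 mm at the perch tip.

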